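# Load the turned rings on the carrier and hold it up

### The job

Thread the two turned wooden rings down the steel post of the carrier while it stands in its nest: first the wide ring, fully home on the carrier's base, then the small ring, flush on top of it. Then take the carrier by the bare top of its post, lift it with both rings straight out of the nest until its base is about 10 cm above where it stood, and keep it there, level and still: finish while holding it in the air, without letting go. Leave the bowl, the chuck, the gouge and the square blank where they are.

Things in the scene. Friction and masses are not known exactly. Their poses are not given: they have to be found in the camera images.
- carrier: Loose carrier, 0.15 to 0.27 kg: a round plywood base, 114 mm across and 12 mm thick, with a plain upright steel post in its centre, 16 mm across, standing 70 mm above the base (top 82 mm above the underside; the last 4 mm taper to 10 mm across). Origin: centre of the base's underside; z runs up along the post. Upright at the start, standing in the nest.
- post_top (a point): Centre of the top end of the carrier's post, 82 mm above the carrier's origin. With both rings home the rings reach 48 mm above the carrier's origin, so the top 34 mm of the post stay bare.
- nest: Fixed square wooden plate on the bench, 150 x 150 x 10 mm, carrying a raised round lip (120 mm inside, 134 mm outside, 6 mm high above the plate) in which the carrier's base stands with 3 mm of play all round. Origin: centre of its underside, on the bench; z up. The standing carrier's origin is 10 mm above it.
- wide_ring: Loose light-wood ring, the wider of two, about 40 g: 62 mm outside, 24 mm hole right through, 20 mm high. Lies flat on the bench. Origin: centre of its underside; z along the hole. Fully home its origin is 12 mm above the carrier's origin.
- small_ring: Loose light-wood ring, the smaller of two, about 15 g: 42 mm outside, 24 mm hole right through, 16 mm high. Lies flat on the bench. Origin: centre of its underside; z along the hole. Fully home on the wide ring its origin is 32 mm above the carrier's origin.
- bowl: Bystander: dark wooden bowl, 120 mm across, 50 mm high, mouth up. Origin: centre of its underside.
- chuck: Bystander: dark steel lathe chuck, 86 mm across, 48 mm high, four jaws on top. Origin: centre of its underside.
- gouge: Bystander: turning gouge lying on the bench, 325 mm long, up to 29 mm thick, wooden handle and steel blade. Origin: at the underside, 160 mm from the handle's end; x points along it to the blade's tip.
- blank: Bystander: square wooden turning blank, 50 x 120 x 50 mm, long along its y. Origin: centre of its underside.

How it is judged:
On the way, in this order (a step that is already met when the one before it is completed fails the run):
1. the wide ring is on the post, flat on the base of the carrier, which stands in its nest (horizontal distance between wide_ring and carrier below 0.006 m and z of wide_ring in the frame of carrier between 0.0095 and 0.0145 m and angle between the z axis of wide_ring and the z axis of carrier, either way round below 0.08 rad and z of carrier in the frame of nest below 0.0125 m), for 0.2 s.
2. the small ring is on the post too, flat on the wide ring, the carrier still standing in its nest (all of step 1 and horizontal distance between small_ring and carrier below 0.006 m and z of small_ring in the frame of carrier between 0.0295 and 0.0345 m and angle between the z axis of small_ring and the z axis of carrier, either way round below 0.08 rad), for 0.2 s.
3. the carrier with both rings is lifted level, about 10 cm clear of the nest (horizontal distance between each of wide_ring, small_ring and carrier below 0.006 m and z of wide_ring in the frame of carrier between 0.0095 and 0.0145 m and angle between the z axis of each of wide_ring, small_ring and the z axis of carrier, either way round below 0.08 rad and z of small_ring in the frame of carrier between 0.0295 and 0.0345 m and z of carrier in the frame of nest between 0.07 and 0.17 m and angle between carrier's own z axis and vertical below 0.1 rad), for 0.2 s.
At the end, for the whole second after the job is handed in: Fingers hold the carrier (over 1 N) 60-160 mm above its place in the nest, within 0.10 rad of upright, under 0.02 m/s and 0.15 rad/s, touching no nest or bystander; both rings home (2.5 mm in height, 6 mm off axis, 0.08 rad), wide one below; bystanders within 30 mm of their start (all of step 3 and linear speed of carrier below 0.02 m/s and angular speed of carrier below 0.15 rad/s and contact force between carrier and the fingers above 1 N and contact force between carrier and nest below 0.05 N and contact force between carrier and bowl below 0.05 N and contact force between carrier and chuck below 0.05 N and contact force between carrier and gouge below 0.05 N and contact force between carrier and blank below 0.05 N and distance of each of bowl, chuck, gouge, blank from where it was at the start of the episode below 0.03 m); the arm keeps its last pose, push and grip.
It fails at once if the carrier is tipped over (more than 0.4 rad) (angle between carrier's own z axis and vertical above 0.4 rad).
It fails at once if a bystander is pushed more than 30 mm away (distance of any of bowl, chuck, gouge, blank from where it was at the start of the episode above 0.03 m).
It also fails if it takes over 58 s, if anything falls off the work surface, if the arm or the gripper's body presses on something with over 40 N, if the wrist force passes 120 N, or if a joint passes its speed limit or range.

### The arm

A 6-joint arm with a two-finger parallel gripper is mounted at the origin on the work surface. World frame = base frame: x ahead of the robot, y to its left, z up, the work surface at z = 0. Lengths are in m, angles in rad, forces in N, time in s.
With the tool pointing down it reaches from about 0.425 to 0.95 m from the base axis. Payload 3.5 kg.
Tool frame: the origin (TCP) lies on the front face of the gripper's body, between the roots of the fingers; the fingertips stand 73 mm ahead of it and the grasp point (between the pads) lies 54 mm ahead of it; z points along the fingers, y is the line along which they close (so a half turn about z gives the same grasp; the last joint's range is limited). The gripper opens to 85 mm and grips with 20 to 120 N. Pads are 22 mm wide; open, the fingers measure 114 mm over their backs; the gripper's body (76 mm by 85 mm) begins 54 mm behind the grasp point. The pads swing forward as they close: fully open they stand 13 mm farther back than shut.
Start: joints at [-1.349, 0.286, 1.577, -0, 1.279, -0.15], TCP at [0.245, -0.629, 0.304] pointing down, gripper open.
Joint ranges: [-2.77, 2.77], [-0.9, 2.22], [0.21, 2.48], [-1.53, 4.67], [0.24, 2.81], [-2.84, 2.84]. Speed limits (rad/s): [2.79, 2.79, 3.14, 3.14, 3.14, 3.14].

### API

Orientations are given as a rotation vector (axis times angle).
In Python, from plant import monitor, cams, hand_in gives the robot as it stands.
- The arm moves only by the tool arm_command, never from a script. Its argument "targets" is a list of rows, each a list of 5 numbers: the finger opening in m, from 0 to 0.0854, then the shift along the tool's x, y, z in m, then the turn about the tool's z in rad. A call has 1 to 12 rows; each row is the pose to reach, as a shift and turn from the pose commanded when the call began, along the tool's axes at that moment; what a row does not reach only later rows make up. A row lasts 1/8 s, in which the tool goes at most 62.5 mm and 10.7 degrees, less where a joint would pass 70% of its speed; a pose out of reach is approached as far as the arm can. A call with a gripper value outside its range is refused whole. The fingers move at their own pace and stop on an object; "newtons" is the grip in N (left out, the last holds). Time passes only in rows, so rows that repeat a pose let the fingers close. It gives the time, the measured TCP pose, the force, the opening and the grip force at its end, in the units of the state.
- monitor.read_state(): the state, without advancing time (a new reading comes with each control period).
- cams.capture(name): name is "side" or "top" or "wrist"; returns a dict with "color" (420x560x3 uint8, red, green, blue), "depth" (420x560 float32, m along the optical axis (not along the pixel's ray), 0 where there is no reading), "fx", "fy", "cx", "cy" (pixels), "R" (3x3) and "t" (3): a world point X has camera coordinates R X + t. Camera axes: x right, y down, z forward; pixel columns grow to the right and rows downward; lengths in m; the calibration is good to about 2 mm. A picture is of the moment at which its call begins.
- hand_in(): hands the job in; it is judged then, once.
The state is a dict: "time_s": time; "joint_pos": joint angles; "joint_velocities": joint speeds; "tau": joint torques, N m; "tool_pos": TCP position; "orientation": TCP orientation; "contact_force": force on the tool from outside, world axes, zero at the start; "moment": the same for the moment, N m; "grip_width": finger opening in m; "grip_force": force on a finger pad.
Only numpy, scipy, OpenCV 4.12 (cv2) and the standard library are available. Lean on these libraries where they do the work, as an engineer would, in place of code of your own. Each camera call takes 0.05 s, during which the arm holds its last target. There are 200 camera calls.

## Working session

There is one attempt and no reset: what is moved stays moved. The work goes in short steps, Python scripts to look and compute and a tool call to move; the robot and the scene stay as the last step left them, time stands still between calls to the robot, and variables do not carry over. Pictures are saved under pics/ and viewed, at most 10 in all, crops included, and the job is handed in when it is done.

Besides the shell and the picture viewer there is one more tool, called after "Call:" by a JSON object that holds its "fn" and its "kwargs", one argument or row to a line. arm_command: Moves the arm, as the interface text tells. Its arguments: {"type":"object","properties":{"targets":{"type":"array"},"newtons":{"type":"number"}},"required":["targets"]}

```bash
mkdir -p pics; cat > h.py <<'E'
import numpy as np,cv2
from plant import monitor,cams
def cap(n,f=None):
    c=cams.capture(n)
    if f: cv2.imwrite('pics/'+f,c['color'][:,:,::-1])
    d=c['depth'].astype(float); v,u=np.mgrid[0:d.shape[0],0:d.shape[1]]
    p=np.stack([(u-c['cx'])/c['fx']*d,(v-c['cy'])/c['fy']*d,d],-1)
    c['W']=(p-np.array(c['t']).ravel())@np.array(c['R']); c['W'][d==0]=np.nan
    return c
E
python3 - <<'E'
from h import *
for n in('top','side'):
    c=cap(n,n+'0.png'); np.savez(n+'0.npz',**c); print(n,-np.array(c['R']).T@np.array(c['t']).ravel())
s=monitor.read_state(); print({k:np.round(v,3) for k,v in s.items()})
E
```

```text
top [0.4050202  0.08026206 1.24918923]
side [-0.12870541  0.8265335   1.0393462 ]
{'time_s': np.float64(0.1), 'joint_pos': array([-1.349,  0.287,  1.578,  0.   ,  1.279, -0.15 ]), 'joint_velocities': array([ 0.002, -0.002, -0.003,  0.   ,  0.002,  0.001]), 'tau': array([ 2.0000e-03, -4.0729e+01, -2.9370e+01, -0.0000e+00,  3.0000e-03,
       -0.0000e+00]), 'tool_pos': array([ 0.245, -0.628,  0.303]), 'orientation': array([-3.085, -0.58 ,  0.   ]), 'contact_force': array([ 0.198,  0.097, -0.463]), 'moment': array([ 0.027, -0.053,  0.01 ]), 'grip_force': np.float64(0.0), 'grip_width': np.float64(0.085)}
```

View pics/top0.png

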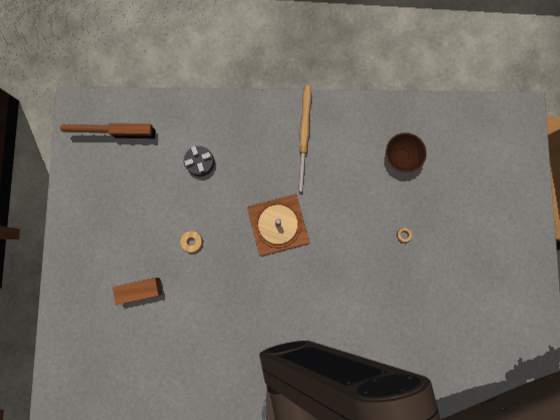

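View pics/side0.png

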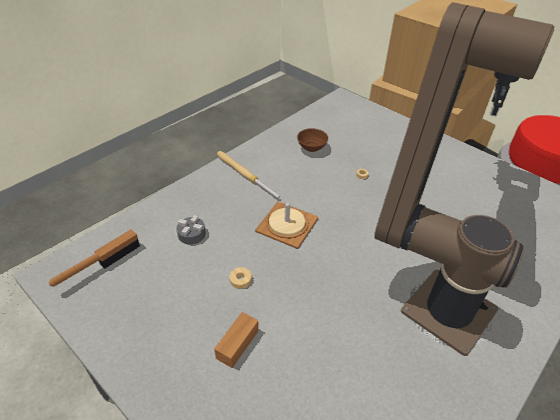

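The top view shows the wide ring at (191,242), the small ring at (404,235), the carrier post at (278,222) on the nest, the gouge tip at (301,191) and the chuck at (199,160). The side view shows the same layout. Next I measure these positions.

```bash
cat > m.py <<'E'
from h import *
c=dict(np.load('top0.npz')); W=c['W'];hsv=cv2.cvtColor(c['color'],cv2.COLOR_RGB2HSV)
R,t=c['R'],c['t'].ravel();C=-R.T@t
def ray(u,v,z):
    d=R.T@np.array([(u-c['cx'])/c['fx'],(v-c['cy'])/c['fy'],1]);return C+d*(z-C[2])/d[2]
sat=((hsv[...,1]>70)&(hsv[...,2]>60)).astype('uint8')
for n,(u,v,r,z) in dict(wide=(191,242,16,.02),small=(404,235,13,.016),base=(278,224,19,.022),nest=(278,224,38,.01),gouge=(303,170,40,.01)).items():
    m=np.zeros_like(sat);cv2.circle(m,(u,v),r,1,-1);m&=sat
    if n=='base': m&=(hsv[...,2]>140).astype('uint8')
    k=cv2.findContours(m,cv2.RETR_EXTERNAL,cv2.CHAIN_APPROX_NONE)[0];k=max(k,key=cv2.contourArea)
    (x,y),a,th=cv2.minAreaRect(k); p=ray(x,y,z)
    (cx,cy),rr=cv2.minEnclosingCircle(k);q=ray(cx,cy,z)
    print(n,(x,y),a,th,p.round(4),'circ',q.round(4),'diam',2*rr/c['fx']*(C[2]-z),'r',np.hypot(*q[:2]),'zdepth',np.nanpercentile(W[m>0][:,2],[10,50,90]).round(3))
P=W[200:245,260:300].reshape(-1,3);P=P[(P[:,2]>.075)];print('post',P.mean(0),len(P))
for u,v in((301,191),(199,160),(136,291),(406,153)):print(u,v,W[v,u].round(3))
E
python3 m.py
```

```text
wide (191.0, 241.5) (21.0, 22.0) 90.0 [0.4746 0.3165 0.02  ] circ [0.4754 0.3169 0.02  ] diam 0.06428699982027364 r 0.5712933460462782 zdepth [0.013 0.019 0.022]
small (404.0, 234.5) (13.0, 14.0) 90.0 [ 0.5014 -0.2974  0.016 ] circ [ 0.5009 -0.2972  0.016 ] diam 0.04348946604484394 r 0.5824865485275071 zdepth [0.004 0.014 0.018]
base (278.0000305175781, 224.00003051757812) (36.76955032348633, 36.76955032348633) 45.0 [0.5274 0.0676 0.022 ] circ [0.5274 0.0676 0.022 ] diam 0.10904622022008038 r 0.5317226670116928 zdepth [0.018 0.022 0.025]
nest (277.7834167480469, 224.5931854248047) (51.80575180053711, 51.769901275634766) 75.46554565429688 [0.5269 0.0681 0.01  ] circ [0.5263 0.0679 0.01  ] diam 0.2063156721404546 r 0.5306538858269784 zdepth [0.007 0.016 0.023]
gouge (287.91180419921875, 203.6470489501953) (16.249887466430664, 20.858064651489258) 75.96376037597656 [0.5888 0.039  0.01  ] circ [0.5878 0.0387 0.01  ] diam 0.07534033399872754 r 0.5890341199305098 zdepth [0.007 0.013 0.026]
post [0.52609616 0.0697077  0.0898771 ] 28
301 191 [0.625 0.001 0.02 ]
199 160 [0.711 0.299 0.033]
136 291 [0.335 0.458 0.048]
406 153 [ 0.746 -0.313  0.007]
```

Call:
{"fn": "arm_command", "kwargs": {
  "targets": [
    [0.085, 0.43, -0.346, 0, 0],
    [0.085, 0.43, -0.346, 0, 0],
    [0.085, 0.43, -0.346, 0, 0],
    [0.085, 0.43, -0.346, 0, 0],
    [0.085, 0.43, -0.346, 0, 0],
    [0.085, 0.43, -0.346, 0, 0],
    [0.085, 0.43, -0.346, 0, 0],
    [0.085, 0.43, -0.346, 0, 0],
    [0.085, 0.43, -0.346, 0, 0],
    [0.085, 0.43, -0.346, 0, 0],
    [0.085, 0.43, -0.346, 0, 0]
  ]
}}

```text
time_s: 1.48
tool_pos: [0.5199, -0.1503, 0.3035]
orientation: [-3.087, -0.582, 0.002]
contact_force: [0.4, -0.7, -0.2]
grip_width: 0.0852
grip_force: 0.0
```

Call:
{"fn": "arm_command", "kwargs": {
  "targets": [
    [0.085, 0.128, -0.451, 0.054, 0],
    [0.085, 0.128, -0.451, 0.054, 0],
    [0.085, 0.128, -0.451, 0.054, 0],
    [0.085, 0.128, -0.451, 0.054, 0],
    [0.085, 0.128, -0.451, 0.054, 0],
    [0.085, 0.128, -0.451, 0.054, 0],
    [0.085, 0.128, -0.451, 0.054, 0],
    [0.085, 0.128, -0.451, 0.054, 0],
    [0.085, 0.128, -0.451, 0.054, 0],
    [0.085, 0.128, -0.451, 0.054, 0],
    [0.085, 0.128, -0.451, 0.054, 0]
  ]
}}

```text
time_s: 2.85
tool_pos: [0.4762, 0.3148, 0.2501]
orientation: [3.088, 0.577, 0.0]
contact_force: [-0.1, -0.2, 0.0]
grip_width: 0.0849
grip_force: 0.0
```

```bash
cat >> h.py <<'E'
from scipy.spatial.transform import Rotation as Ro
def shift(p):
    s=monitor.read_state(); return (np.array(p)-s['tool_pos'])@Ro.from_rotvec(s['orientation']).as_matrix()
def st():
    s=monitor.read_state(); print({k:np.round(s[k],4) for k in('time_s','tool_pos','orientation','contact_force','grip_width','grip_force','joint_pos')})
def zones(c,lo,hi,near,rad):
    W=c['W'];return (W[...,2]>lo)&(W[...,2]<hi)&(np.hypot(W[...,0]-near[0],W[...,1]-near[1])<rad)
def ringfit(c,lo,hi,near,rad,zt):
    # outer contour of the depth zone, rays cast on the plane z=zt, circle by minEnclosingCircle
    m=zones(c,lo,hi,near,rad).astype('uint8');k=max(cv2.findContours(m,cv2.RETR_EXTERNAL,cv2.CHAIN_APPROX_NONE)[0],key=cv2.contourArea)[:,0]
    R=np.array(c['R']);C=-R.T@np.array(c['t']).ravel()
    d=np.c_[(k[:,0]-c['cx'])/c['fx'],(k[:,1]-c['cy'])/c['fy'],np.ones(len(k))]@R
    P=(C+d*((zt-C[2])/d[:,2])[:,None])[:,:2].astype('float32')
    (x,y),r=cv2.minEnclosingCircle(P);return x,y,2*r,cv2.minAreaRect(P)
E
python3 - <<'E'
from h import *
st();c=cap('wrist','w1.png')
print(ringfit(c,.015,.026,(.475,.3165),.05,.02), shift((.475,.3165,.15)))
E
```

```text
{'time_s': np.float64(2.85), 'tool_pos': array([0.4762, 0.3148, 0.2501]), 'orientation': array([3.0879e+00, 5.7690e-01, 3.0000e-04]), 'contact_force': array([-0.0536, -0.2391,  0.0257]), 'grip_width': np.float64(0.0849), 'grip_force': np.float64(0.0), 'joint_pos': array([ 4.0650e-01,  1.0930e-01,  1.8846e+00, -3.0000e-04,  1.1475e+00,
        1.6081e+00])}
(0.47883734107017517, 0.31770163774490356, 0.06182784214615822, ((0.4789508879184723, 0.31753355264663696), (0.06034541875123978, 0.0601356215775013), 21.19482421875)) [-0.00057204 -0.00187525  0.10017054]
```

View pics/w1.png

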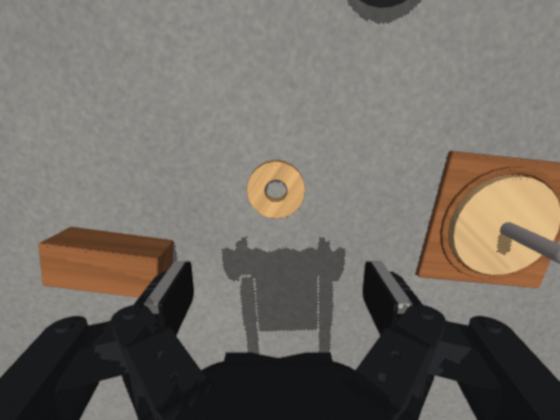

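The wrist view shows the wide ring at (276,189), with a fitted diameter of 61.8 mm, and the nest and carrier on the right. I'll descend and grip.

Call:
{"fn": "arm_command", "kwargs": {
  "targets": [
    [0.085, 0.003, -0.002, 0.06, 0],
    [0.085, 0.003, -0.002, 0.12, 0],
    [0.085, 0.003, -0.002, 0.15, 0],
    [0.085, 0.003, -0.002, 0.165, 0],
    [0.085, 0.003, -0.002, 0.178, 0],
    [0.085, 0.003, -0.002, 0.178, 0],
    [0.05, 0.003, -0.002, 0.178, 0],
    [0.05, 0.003, -0.002, 0.178, 0],
    [0.05, 0.003, -0.002, 0.178, 0],
    [0.05, 0.003, -0.002, 0.178, 0],
    [0.05, 0.003, -0.002, 0.178, 0],
    [0.05, 0.003, -0.002, 0.178, 0]
  ],
  "newtons": 25
}}

```text
time_s: 4.4
tool_pos: [0.4787, 0.3199, 0.0735]
orientation: [-3.087, -0.581, -0.004]
contact_force: [-0.9, -0.3, 5.4]
grip_width: 0.0599
grip_force: 27.9
```

Call:
{"fn": "arm_command", "kwargs": {
  "targets": [
    [0.05, 0, 0, -0.02, 0],
    [0.05, 0, 0, -0.06, 0],
    [0.05, 0, 0, -0.11, 0],
    [0.05, 0, 0, -0.14, 0],
    [0.05, 0, 0, -0.14, 0]
  ]
}}

```text
time_s: 5.03
tool_pos: [0.4789, 0.32, 0.2161]
orientation: [-3.086, -0.581, -0.011]
contact_force: [0.8, -0.8, -1.1]
grip_width: 0.0594
grip_force: 27.3
```

```bash
python3 - <<'E'
from h import *
st();c=cap('wrist','w2.png')
E
```

```text
{'time_s': np.float64(5.025), 'tool_pos': array([0.4789, 0.32  , 0.2161]), 'orientation': array([-3.0857, -0.5806, -0.0113]), 'contact_force': array([ 0.7968, -0.7963, -1.1082]), 'grip_width': np.float64(0.0594), 'grip_force': np.float64(27.3171), 'joint_pos': array([4.1300e-01, 1.5620e-01, 1.8996e+00, 1.0000e-04, 1.0784e+00,
       1.6118e+00])}
```

View pics/w2.png

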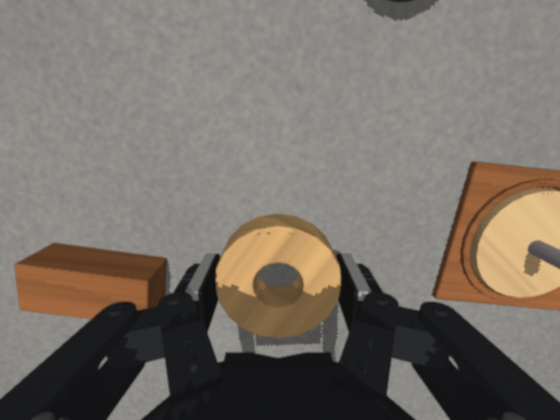

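The ring is held between the pads at about (278,278). Next I check its tilt and its offset from the tool axis.

```bash
cat > held.py <<'E'
from h import *
import sys
def held(c,hmm):
    s=monitor.read_state();T=Ro.from_rotvec(s['orientation']).as_matrix();p=np.array(s['tool_pos'])
    L=(c['W']-p)@T
    hsv=cv2.cvtColor(c['color'],cv2.COLOR_RGB2HSV)
    m=(hsv[...,1]>70)&(L[...,2]>.03)&(L[...,2]<.08)&(np.hypot(L[...,0],L[...,1])<.06)
    z=L[m][:,2];top=m&(L[...,2]<np.percentile(z,5)+.012)
    Q=L[top];
    for _ in range(3):
        A=np.c_[Q[:,:2],np.ones(len(Q))];k=np.linalg.lstsq(A,Q[:,2],rcond=None)[0];Q=Q[abs(A@k-Q[:,2])<.003]
    print('plane tilt',k[:2].round(3),'n',len(Q),'x range',np.percentile(Q[:,0],[.5,99.5]).round(4),'y',np.percentile(Q[:,1],[.5,99.5]).round(4),'z',np.median(Q[:,2]).round(4))
    (x,y),r=cv2.minEnclosingCircle(Q[:,:2].astype('float32'));print('centre tool',x,y,'diam',2*r)
    cam=(-np.array(c['R']).T@np.array(c['t']).ravel()-p)@T;print('cam in tool',cam.round(3))
if __name__=='__main__':
    c=cap('wrist');held(c,0)
    P=c['W'];m=(P[...,2]>.085)&(P[...,2]<.1)&(np.hypot(P[...,0]-.526,P[...,1]-.069)<.03);print('post',P[m].mean(0),m.sum())
E
python3 held.py
```

```text
plane tilt [0.002 0.001] n 9770 x range [-0.0289  0.0301] y [-0.0291  0.0303] z 0.0517
centre tool -6.661935185547918e-05 0.0006852729711681604 diam 0.06307152658700943
cam in tool [ 0.076  0.001 -0.072]
post [nan nan nan] 0held.py:17: RuntimeWarning: Mean of empty slice.
  P=c['W'];m=(P[...,2]>.085)&(P[...,2]<.1)&(np.hypot(P[...,0]-.526,P[...,1]-.069)<.03);print('post',P[m].mean(0),m.sum())
  ret = um.true_divide(
```

Call:
{"fn": "arm_command", "kwargs": {
  "targets": [
    [0.05, -0.107, 0.251, -0.034, 0],
    [0.05, -0.107, 0.251, -0.034, 0],
    [0.05, -0.107, 0.251, -0.034, 0],
    [0.05, -0.107, 0.251, -0.034, 0],
    [0.05, -0.107, 0.251, -0.034, 0],
    [0.05, -0.107, 0.251, -0.034, 0],
    [0.05, -0.107, 0.251, -0.034, 0]
  ]
}}

```text
time_s: 6.0
tool_pos: [0.4684, 0.0472, 0.2444]
orientation: [-3.086, -0.581, 0.004]
contact_force: [0.7, -0.7, -0.3]
grip_width: 0.0598
grip_force: 27.4
```

```bash
cat > post.py <<'E'
from h import *
def post(c,zt=.092,r=.03):
    print('topfit',ringfit(c,zt-.006,zt+.008,(.526,.069),r,zt)[:3]);W=c['W'];m=zones(c,zt-.006,zt+.008,(.526,.069),r);print('mean',W[m].mean(0),m.sum())
    m=zones(c,.018,.027,(.526,.069),.062);print('base fit',ringfit(c,.018,.028,(.526,.069),.062,.022))
if __name__=='__main__':
    st();c=cap('wrist','w3.png');post(c);print(shift((.526,.0695,.2)))
E
python3 post.py
```

```text
{'time_s': np.float64(6.0), 'tool_pos': array([0.4684, 0.0472, 0.2444]), 'orientation': array([-3.0861, -0.5806,  0.0044]), 'contact_force': array([ 0.7125, -0.6904, -0.2671]), 'grip_width': np.float64(0.0598), 'grip_force': np.float64(27.4082), 'joint_pos': array([-1.1570e-01, -1.1410e-01,  2.1186e+00,  5.0000e-04,  1.1401e+00,
        1.0830e+00])}
topfit (0.5305118560791016, 0.0685737282037735, 0.015653762966394424)
mean [0.53047048 0.06839679 0.09068456] 357
base fit (0.5304975509643555, 0.06836216151714325, 0.11345057189464569, ((0.5306674242019653, 0.06861424446105957), (0.11186634004116058, 0.11232315748929977), 21.336673736572266))
[0.06158892 0.00050641 0.04452039]
```

View pics/w3.png

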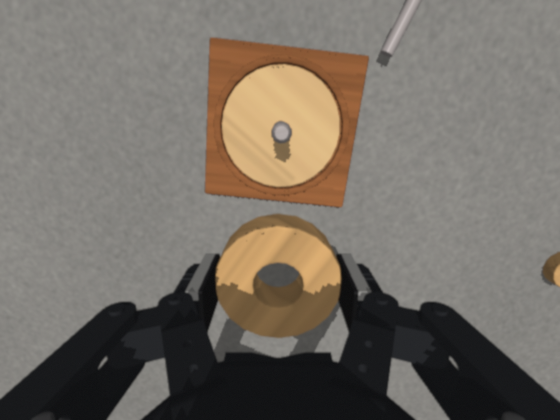

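Post top is at (281,131), with both post and base centred at about (0.5305, 0.0685). Moving above the post.

Call:
{"fn": "arm_command", "kwargs": {
  "targets": [
    [0.05, 0.04, 0.002, 0, 0],
    [0.05, 0.066, 0.002, 0.03, 0],
    [0.05, 0.066, 0.002, 0.065, 0],
    [0.05, 0.066, 0.002, 0.065, 0],
    [0.05, 0.066, 0.002, 0.065, 0],
    [0.05, 0.066, 0.002, 0.065, 0]
  ]
}}

```text
time_s: 6.8
tool_pos: [0.5322, 0.069, 0.1828]
orientation: [3.087, 0.581, 0.005]
contact_force: [0.7, 0.0, 0.3]
grip_width: 0.0596
grip_force: 27.4
```

```bash
python3 - <<'E'
from h import *
from held import held
st();print(shift((.5305,.0685,.098)));c=cap('wrist');held(c,0)
c=cap('side');cv2.imwrite('pics/s4.png',cv2.resize(c['color'][130:270,210:370,::-1],None,fx=4,fy=4))
E
```

```text
{'time_s': np.float64(6.8), 'tool_pos': array([0.5322, 0.069 , 0.1828]), 'orientation': array([3.0865, 0.5812, 0.0051]), 'contact_force': array([0.6921, 0.0399, 0.3291]), 'grip_width': np.float64(0.0596), 'grip_force': np.float64(27.4104), 'joint_pos': array([-0.0603,  0.1172,  2.0118,  0.    ,  1.0092,  1.1383])}
[-0.00199456 -0.00030172  0.08483157]
plane tilt [ 0.006 -0.   ] n 9784 x range [-0.0298  0.0292] y [-0.0292  0.0303] z 0.0535
centre tool 7.87968747317791e-05 -0.002813439816236496 diam 0.07014837116003036
cam in tool [ 0.076  0.001 -0.07 ]
```

View pics/s4.png

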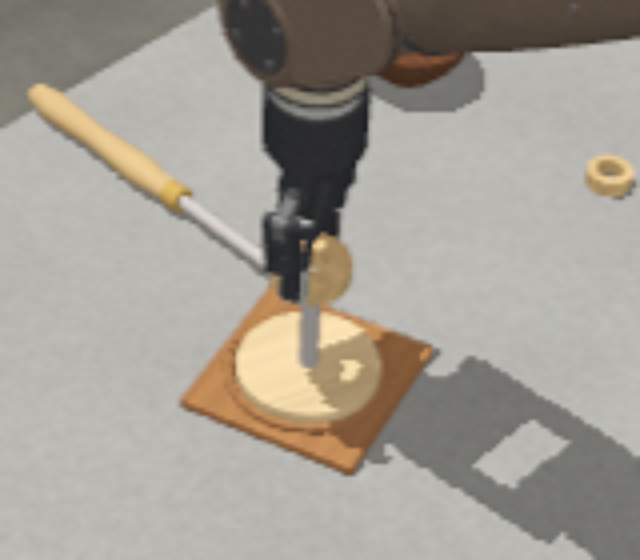

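The ring is level in the side view, directly above the post top at (310,275) in the crop. Threading it down.

Call:
{"fn": "arm_command", "kwargs": {
  "targets": [
    [0.05, -0.001, 0, 0.0, 0],
    [0.05, -0.001, 0, 0.015, 0],
    [0.05, -0.001, 0, 0.03, 0],
    [0.05, -0.001, 0, 0.045, 0],
    [0.05, -0.001, 0, 0.06, 0],
    [0.05, -0.001, 0, 0.075, 0],
    [0.05, -0.001, 0, 0.075, 0]
  ]
}}

```text
time_s: 7.78
tool_pos: [0.5294, 0.0684, 0.104]
orientation: [-3.087, -0.58, 0.006]
contact_force: [-0.7, -0.4, -0.1]
grip_width: 0.0596
grip_force: 27.4
```

```bash
python3 - <<'E'
from h import *
z=[]
for i in range(4):
    c=cap('side');s=monitor.read_state();z.append(np.r_[s['tool_pos'],s['contact_force']])
print(np.round(z,4)); W=c['W']
cv2.imwrite('pics/s5.png',cv2.resize(c['color'][130:270,210:370,::-1],None,fx=4,fy=4))
E
```

```text
[[ 0.5301  0.0684  0.1051  0.327  -1.2947 -0.4092]
 [ 0.5306  0.0684  0.1059 -0.2059  0.4465 -0.9246]
 [ 0.5309  0.0684  0.1064  0.7725  0.4152  0.6032]
 [ 0.531   0.0684  0.1066 -0.1117 -0.9081 -0.6875]]
```

View pics/s5.png

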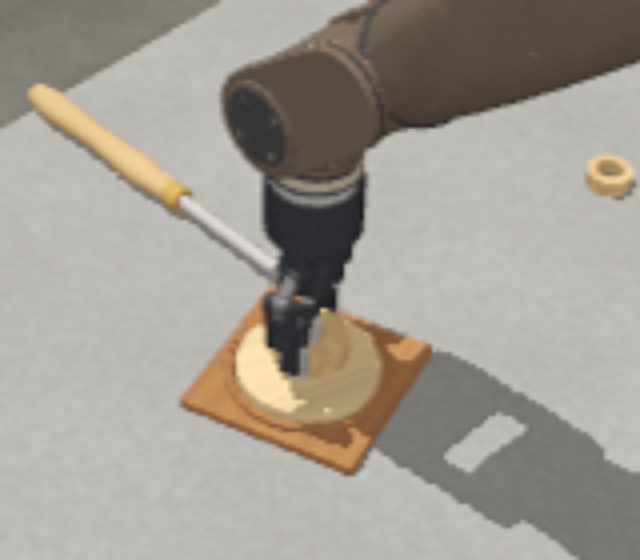

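The ring is threaded with no contact force. I'll go 8 mm lower and release it.

Call:
{"fn": "arm_command", "kwargs": {
  "targets": [
    [0.05, 0, 0, 0.004, 0],
    [0.05, 0, 0, 0.009, 0],
    [0.05, 0, 0, 0.009, 0],
    [0.05, 0, 0, 0.009, 0],
    [0.08, 0, 0, 0.009, 0],
    [0.08, 0, 0, 0.009, 0],
    [0.08, 0, 0, 0.009, 0],
    [0.08, 0, 0, 0.009, 0],
    [0.08, 0, 0, 0.009, 0]
  ]
}}

```text
time_s: 9.1
tool_pos: [0.5304, 0.0684, 0.0969]
orientation: [3.087, 0.581, 0.0]
contact_force: [0.5, 0.2, -0.3]
grip_width: 0.0799
grip_force: 0.0
```

Call:
{"fn": "arm_command", "kwargs": {
  "targets": [
    [0.08, 0, 0, -0.02, 0],
    [0.08, 0, 0, -0.06, 0],
    [0.08, 0, 0, -0.1, 0],
    [0.08, 0, 0, -0.15, 0],
    [0.08, -0.06, 0, -0.15, 0],
    [0.08, -0.06, 0, -0.15, 0],
    [0.08, -0.06, 0, -0.15, 0]
  ]
}}

```text
time_s: 9.98
tool_pos: [0.4746, 0.0465, 0.2472]
orientation: [3.087, 0.58, 0.002]
contact_force: [0.4, 0.7, -0.4]
grip_width: 0.08
grip_force: 0.0
```

```bash
python3 - <<'E'
from h import *
from post import post
st();c=cap('wrist');post(c)
print('ring',ringfit(c,.034,.05,(.53,.0685),.045,.042)[:3])
W=c['W'];r=np.hypot(W[...,0]-.53,W[...,1]-.0685);print('ring z',np.nanmedian(W[(r>.016)&(r<.028)][:,2]),'base z',np.nanmedian(W[(r>.04)&(r<.053)][:,2]))
p=monitor.read_state();print('to small',shift((.504,-.297,.25)))
E
```

```text
{'time_s': np.float64(9.975), 'tool_pos': array([0.4746, 0.0465, 0.2472]), 'orientation': array([3.0874e+00, 5.8000e-01, 2.0000e-03]), 'contact_force': array([ 0.3803,  0.6881, -0.3501]), 'grip_width': np.float64(0.08), 'grip_force': np.float64(0.0), 'joint_pos': array([-1.1550e-01, -1.0430e-01,  2.1043e+00,  2.0000e-04,  1.1404e+00,
        1.0838e+00])}
topfit (0.5304952263832092, 0.06844662874937057, 0.015563302673399448)
mean [0.53047796 0.06839136 0.09075095] 336
base fit (0.5304900407791138, 0.06843798607587814, 0.1134207621216774, ((0.5304633378982544, 0.06821568310260773), (0.11216142028570175, 0.11239434778690338), 63.161163330078125))
ring (0.5298014879226685, 0.06749147176742554, 0.061465390026569366)
ring z 0.042047348717212676 base z 0.25983137931550876
to small [-0.09799106  0.33053602 -0.002485  ]
```

The wide ring is home, with its top at z = 0.042. Now the small ring.

Call:
{"fn": "arm_command", "kwargs": {
  "targets": [
    [0.08, -0.098, 0.33, 0, 0],
    [0.08, -0.098, 0.33, 0, 0],
    [0.08, -0.098, 0.33, 0, 0],
    [0.08, -0.098, 0.33, 0, 0],
    [0.08, -0.098, 0.33, 0, 0],
    [0.08, -0.098, 0.33, 0, 0],
    [0.08, -0.098, 0.33, 0, 0],
    [0.08, -0.098, 0.33, 0, 0],
    [0.08, -0.098, 0.33, 0, 0]
  ]
}}

```text
time_s: 11.15
tool_pos: [0.5034, -0.2952, 0.2467]
orientation: [-3.086, -0.583, 0.0]
contact_force: [-0.1, 0.4, 0.0]
grip_width: 0.0798
grip_force: 0.0
```

```bash
python3 - <<'E'
from h import *
c=cap('wrist');c=cap('wrist');f=ringfit(c,.011,.022,(.504,-.297),.04,.016);print(f);st();print(shift((f[0],f[1],.072)))
E
```

```text
(0.5047537088394165, -0.2996015250682831, 0.042052797973155975, ((0.5043736696243286, -0.2992260158061981), (0.04141748324036598, 0.04023955762386322), 22.739133834838867))
{'time_s': np.float64(11.25), 'tool_pos': array([ 0.5034, -0.2953,  0.247 ]), 'orientation': array([-3.0869e+00, -5.8330e-01, -1.0000e-04]), 'contact_force': array([ 0.6691,  0.7021, -0.177 ]), 'grip_width': np.float64(0.0803), 'grip_force': np.float64(0.0), 'joint_pos': array([-7.0430e-01,  1.4030e-01,  1.8563e+00,  1.0000e-04,  1.1450e+00,
        4.9300e-01])}
[-0.00032735  0.00454474  0.17499503]
```

Call:
{"fn": "arm_command", "kwargs": {
  "targets": [
    [0.08, 0, 0.0045, 0.06, 0],
    [0.08, 0, 0.0045, 0.12, 0],
    [0.08, 0, 0.0045, 0.15, 0],
    [0.065, 0, 0.0045, 0.169, 0],
    [0.06, 0, 0.0045, 0.169, 0],
    [0.05, 0, 0.0045, 0.169, 0],
    [0.03, 0, 0.0045, 0.169, 0],
    [0.03, 0, 0.0045, 0.169, 0],
    [0.03, 0, 0.0045, 0.169, 0],
    [0.03, 0, 0.0045, 0.169, 0],
    [0.03, 0, 0.0045, 0.169, 0],
    [0.03, 0, 0.0045, 0.169, 0]
  ],
  "newtons": 22
}}

```text
time_s: 12.75
tool_pos: [0.506, -0.3016, 0.0803]
orientation: [3.085, 0.58, 0.004]
contact_force: [-0.6, 1.2, 5.8]
grip_width: 0.04
grip_force: 22.7
```

Call:
{"fn": "arm_command", "kwargs": {
  "targets": [
    [0.03, 0, 0, -0.02, 0],
    [0.03, 0, 0, -0.06, 0],
    [0.03, 0, 0, -0.11, 0],
    [0.03, 0, 0, -0.165, 0],
    [0.03, 0, 0, -0.165, 0],
    [0.03, 0, 0, -0.165, 0]
  ]
}}

```text
time_s: 13.5
tool_pos: [0.5044, -0.3004, 0.2433]
orientation: [3.087, 0.581, 0.0]
contact_force: [0.7, 0.2, -0.5]
grip_width: 0.0403
grip_force: 22.4
```

```bash
python3 - <<'E'
from h import *
from held import held
c=cap('wrist');st();held(c,0);print(shift((.4746,.0468,.25)))
E
```

```text
{'time_s': np.float64(13.55), 'tool_pos': array([ 0.504 , -0.3001,  0.2419]), 'orientation': array([-3.0858e+00, -5.8030e-01,  2.2000e-03]), 'contact_force': array([-0.0052,  0.4654,  0.4165]), 'grip_width': np.float64(0.0401), 'grip_force': np.float64(22.3779), 'joint_pos': array([-7.0990e-01,  1.5300e-01,  1.8519e+00, -1.0000e-04,  1.1389e+00,
        4.8920e-01])}
plane tilt [0.006 0.001] n 3179 x range [-0.0203  0.0199] y [-0.0187  0.0212] z 0.063
centre tool -0.0011604120954871178 0.0013112789019942284 diam 0.04328266903758049
cam in tool [ 0.076  0.001 -0.072]
[ 0.09859049 -0.33390495 -0.00753931]
```

Call:
{"fn": "arm_command", "kwargs": {
  "targets": [
    [0.03, 0.158, -0.335, 0, 0],
    [0.03, 0.158, -0.335, 0, 0],
    [0.03, 0.158, -0.335, 0, 0],
    [0.03, 0.158, -0.335, 0, 0],
    [0.03, 0.158, -0.335, 0, 0],
    [0.03, 0.158, -0.335, 0, 0],
    [0.03, 0.158, -0.335, 0, 0],
    [0.03, 0.158, -0.335, 0, 0],
    [0.03, 0.158, -0.335, 0.04, 0],
    [0.03, 0.158, -0.335, 0.04, 0],
    [0.03, 0.158, -0.335, 0.04, 0],
    [0.03, 0.158, -0.335, 0.04, 0]
  ]
}}

```text
time_s: 15.05
tool_pos: [0.5311, 0.0682, 0.2045]
orientation: [3.087, 0.579, 0.004]
contact_force: [0.3, 0.1, -0.2]
grip_width: 0.0402
grip_force: 22.4
```

```bash
python3 - <<'E'
from h import *
from held import held
c=cap('wrist');c=cap('wrist');st();held(c,0);print(shift((.5305,.0685,.123))-[0,.001,0])
E
```

```text
{'time_s': np.float64(15.15), 'tool_pos': array([0.5309, 0.0685, 0.2043]), 'orientation': array([3.087 , 0.5799, 0.0035]), 'contact_force': array([ 0.6954, -0.9371,  0.5055]), 'grip_width': np.float64(0.0399), 'grip_force': np.float64(22.4476), 'joint_pos': array([-0.0612,  0.0852,  2.0022, -0.    ,  1.0519,  1.1382])}
plane tilt [0.008 0.003] n 3230 x range [-0.0205  0.0195] y [-0.0208  0.0225] z 0.0642
centre tool 0.007030582055449486 0.000811542384326458 diam 0.06352054327726364
cam in tool [ 0.076  0.001 -0.07 ]
[-0.00058019 -0.00119141  0.08132027]
```

Call:
{"fn": "arm_command", "kwargs": {
  "targets": [
    [0.03, -0.0005, -0.0005, 0.015, 0],
    [0.03, -0.0005, -0.0005, 0.03, 0],
    [0.03, -0.0005, -0.0005, 0.045, 0],
    [0.03, -0.0005, -0.0005, 0.06, 0],
    [0.03, -0.0005, -0.0005, 0.07, 0],
    [0.03, -0.0005, -0.0005, 0.075, 0],
    [0.03, -0.0005, -0.0005, 0.075, 0],
    [0.03, -0.0005, -0.0005, 0.075, 0],
    [0.03, -0.0005, -0.0005, 0.075, 0]
  ]
}}

```text
time_s: 16.27
tool_pos: [0.53, 0.0691, 0.1285]
orientation: [3.087, 0.581, 0.002]
contact_force: [-0.5, -0.1, -0.7]
grip_width: 0.0402
grip_force: 22.4
```

Call:
{"fn": "arm_command", "kwargs": {
  "targets": [
    [0.03, 0, 0, 0.003, 0],
    [0.03, 0, 0, 0.005, 0],
    [0.03, 0, 0, 0.005, 0],
    [0.03, 0, 0, 0.005, 0],
    [0.06, 0, 0, 0.005, 0],
    [0.06, 0, 0, 0.005, 0],
    [0.06, 0, 0, 0.005, 0],
    [0.06, 0, 0, 0.005, 0],
    [0.06, 0, 0, 0.005, 0]
  ]
}}

```text
time_s: 17.4
tool_pos: [0.5296, 0.0691, 0.123]
orientation: [-3.087, -0.581, -0.0]
contact_force: [0.4, -0.3, -0.9]
grip_width: 0.0599
grip_force: 0.0
```

Call:
{"fn": "arm_command", "kwargs": {
  "targets": [
    [0.06, 0, 0, -0.02, 0],
    [0.06, 0, 0, -0.06, 0],
    [0.06, 0, 0, -0.1, 0],
    [0.06, -0.06, 0, -0.13, 0],
    [0.06, -0.06, 0, -0.13, 0],
    [0.06, -0.06, 0, -0.13, 0],
    [0.06, -0.06, 0, -0.13, 0]
  ]
}}

```text
time_s: 18.27
tool_pos: [0.474, 0.0475, 0.252]
orientation: [-3.087, -0.581, 0.002]
contact_force: [-0.2, 0.1, -0.8]
grip_width: 0.06
grip_force: 0.0
```

```bash
python3 - <<'E'
from h import *
from post import post
c=cap('wrist','w6.png');st();post(c,r=.02)
print('small',ringfit(c,.052,.066,(.5305,.0685),.04,.058)[:3])
W=c['W'];r=np.hypot(W[...,0]-.5305,W[...,1]-.0685);print(np.nanmedian(W[(r>.014)&(r<.019)][:,2]),np.nanmedian(W[(r>.024)&(r<.029)][:,2]))
print(shift((.5305,.0685,.13)))
E
```

```text
{'time_s': np.float64(18.325), 'tool_pos': array([0.474 , 0.0475, 0.2519]), 'orientation': array([-3.0868e+00, -5.8090e-01,  2.6000e-03]), 'contact_force': array([-5.219e-01,  1.200e-03,  4.000e-04]), 'grip_width': np.float64(0.06), 'grip_force': np.float64(0.0), 'joint_pos': array([-1.1360e-01, -1.0980e-01,  2.1002e+00,  1.0000e-04,  1.1530e+00,
        1.0852e+00])}
topfit (0.530550479888916, 0.068382628262043, 0.01538596861064434)
mean [0.53057068 0.06840247 0.09072028] 325
base fit (0.5306501984596252, 0.0684983879327774, 0.1135312095284462, ((0.5305432677268982, 0.06852610409259796), (0.11236114054918289, 0.11272116005420685), 48.67430877685547))
small (0.5289363265037537, 0.06852276623249054, 0.04139735549688339)
0.05801658040347629 0.04205957494642999
[0.06042837 0.00107017 0.12182903]
```

View pics/w6.png

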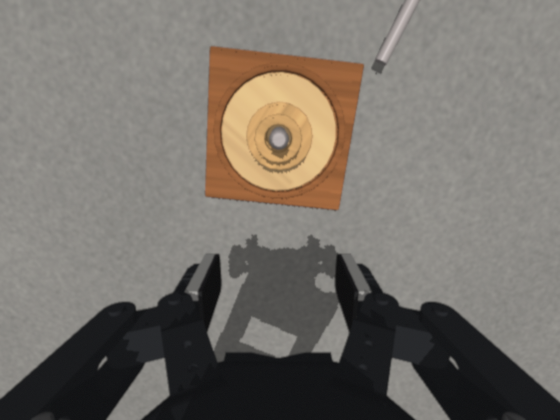

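Both rings are home: small ring top at z = 0.058, wide ring top at z = 0.042, post at (279,139). Before gripping I go above the post with the fingers partly closed and measure how far the tips reach.

Call:
{"fn": "arm_command", "kwargs": {
  "targets": [
    [0.03, 0.04, 0.001, 0.03, 0],
    [0.03, 0.06, 0.001, 0.06, 0],
    [0.03, 0.06, 0.001, 0.08, 0],
    [0.03, 0.06, 0.001, 0.08, 0],
    [0.03, 0.06, 0.001, 0.08, 0]
  ]
}}

```text
time_s: 18.95
tool_pos: [0.5304, 0.0683, 0.1731]
orientation: [-3.087, -0.581, -0.0]
contact_force: [-0.6, -0.4, 0.9]
grip_width: 0.0297
grip_force: 0.0
```

```bash
python3 - <<'E'
from h import *
c=cap('wrist');c=cap('wrist','w7.png');st()
s=monitor.read_state();T=Ro.from_rotvec(s['orientation']).as_matrix();L=(c['W']-s['tool_pos'])@T
dark=c['color'].max(-1)<110
m=(abs(L[...,0])<.02)&(abs(L[...,1])<.05)&(abs(L[...,1])>.011)&(L[...,2]<.095)&(L[...,2]>.02)
print('tip z',np.percentile(L[m][:,2],[50,90,95,99,100]),m.sum(),'cam',L[m&(L[...,2]>.06)].mean(0))
print(shift((.5305,.0685,.148)))
E
```

```text
{'time_s': np.float64(19.05), 'tool_pos': array([0.5307, 0.0681, 0.1741]), 'orientation': array([3.087 , 0.5805, 0.0031]), 'contact_force': array([-0.1456,  0.8469,  0.5783]), 'grip_width': np.float64(0.0298), 'grip_force': np.float64(0.0), 'joint_pos': array([-0.062 ,  0.1269,  2.0196,  0.    ,  0.993 ,  1.137 ])}
tip z [0.03456261 0.05923784 0.06351832 0.06864112 0.0728464 ] 5563 cam [0.00621576 0.00061645 0.06445149]
[-6.94665796e-05 -4.10337404e-04  2.60591098e-02]
```

View pics/w7.png

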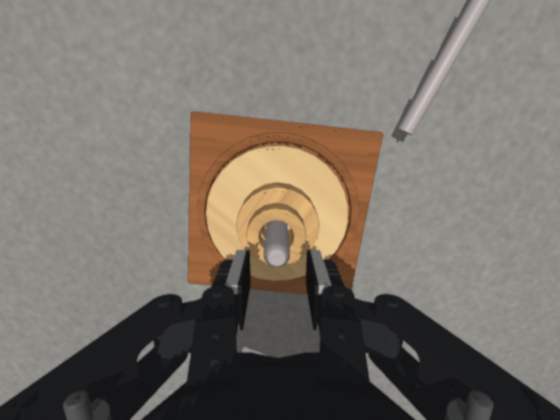

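The post is midway between the fingers at (277,255), and the tips reach about 72 mm from the TCP. I'll lower to TCP z ≈ 0.137 and grip.

Call:
{"fn": "arm_command", "kwargs": {
  "targets": [
    [0.03, 0, 0, 0.015, 0],
    [0.03, 0, 0, 0.028, 0],
    [0.03, 0, 0, 0.037, 0],
    [0.03, 0, 0, 0.037, 0],
    [0.03, 0, 0, 0.037, 0],
    [0.01, 0, 0, 0.037, 0],
    [0.01, 0, 0, 0.037, 0],
    [0.01, 0, 0, 0.037, 0],
    [0.01, 0, 0, 0.037, 0],
    [0.01, 0, 0, 0.037, 0]
  ],
  "newtons": 70
}}

```text
time_s: 20.3
tool_pos: [0.5305, 0.0682, 0.1366]
orientation: [3.087, 0.581, 0.002]
contact_force: [0.6, -0.6, 4.8]
grip_width: 0.0136
grip_force: 68.6
```

Call:
{"fn": "arm_command", "kwargs": {
  "targets": [
    [0.01, 0, 0, -0.006, 0],
    [0.01, 0, 0, -0.014, 0],
    [0.01, 0, 0, -0.024, 0],
    [0.01, 0, 0, -0.036, 0],
    [0.01, 0, 0, -0.048, 0],
    [0.01, 0, 0, -0.06, 0],
    [0.01, 0, 0, -0.072, 0],
    [0.01, 0, 0, -0.084, 0],
    [0.01, 0, 0, -0.093, 0],
    [0.01, 0, 0, -0.1, 0],
    [0.01, 0, 0, -0.1, 0],
    [0.01, 0, 0, -0.1, 0]
  ]
}}

```text
time_s: 21.8
tool_pos: [0.5297, 0.0682, 0.2354]
orientation: [-3.087, -0.581, 0.001]
contact_force: [-0.1, 0.4, -2.2]
grip_width: 0.0136
grip_force: 68.3
```

Call:
{"fn": "arm_command", "kwargs": {
  "targets": [
    [0.01, 0, 0, 0, 0],
    [0.01, 0, 0, 0, 0],
    [0.01, 0, 0, 0, 0],
    [0.01, 0, 0, 0, 0],
    [0.01, 0, 0, 0, 0],
    [0.01, 0, 0, 0, 0]
  ]
}}

```text
time_s: 22.55
tool_pos: [0.53, 0.0682, 0.2359]
orientation: [-3.087, -0.581, -0.0]
contact_force: [0.2, -0.4, -2.2]
grip_width: 0.0137
grip_force: 68.3
```

```bash
python3 - <<'E'
from h import *
st();c=cap('wrist');W=c['W'];m=zones(c,.10,.19,(.5305,.0685),.06)
hsv=cv2.cvtColor(c['color'],cv2.COLOR_RGB2HSV);m&=hsv[...,1]>60
r=np.hypot(W[...,0]-.5305,W[...,1]-.0685)
for a,b in((.035,.052),(.024,.029),(.014,.019)):
    Q=W[m&(r>a)&(r<b)]
    for _ in range(3):
        z=np.median(Q[:,2]);Q=Q[abs(Q[:,2]-z)<.008];
    A=np.c_[Q[:,:2]-[.5305,.0685],np.ones(len(Q))];k=np.linalg.lstsq(A,Q[:,2],rcond=None)[0];print(k.round(4),len(Q))
c=cap('side','s8.png');cv2.imwrite('pics/s8.png',cv2.resize(c['color'][110:250,210:370,::-1],None,fx=4,fy=4));st()
E
```

```text
{'time_s': np.float64(22.55), 'tool_pos': array([0.53  , 0.0682, 0.2359]), 'orientation': array([-3.0875e+00, -5.8060e-01, -1.0000e-04]), 'contact_force': array([ 0.2236, -0.3814, -2.2051]), 'grip_width': np.float64(0.0137), 'grip_force': np.float64(68.3202), 'joint_pos': array([-0.062 ,  0.0442,  1.9818,  0.    ,  1.1155,  1.137 ])}
[-0.0007 -0.001   0.1214] 7331
[-0.0249 -0.0228  0.1414] 1446
[-0.1921 -0.0878  0.1589] 935
{'time_s': np.float64(22.65), 'tool_pos': array([0.53  , 0.0682, 0.236 ]), 'orientation': array([3.0874e+00, 5.8080e-01, 1.0000e-04]), 'contact_force': array([-0.5708,  0.1086, -1.4253]), 'grip_width': np.float64(0.014), 'grip_force': np.float64(68.3191), 'joint_pos': array([-0.062 ,  0.0442,  1.9818,  0.    ,  1.1155,  1.137 ])}
```

View pics/s8.png

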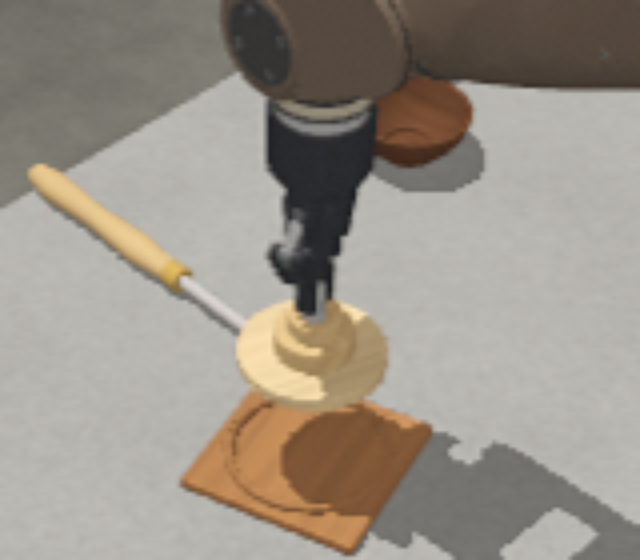

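The side view shows the carrier hanging level above the empty nest. Its base is about 99 mm up (tilt about 0.001 rad) and both rings are stacked on it. Handing in.

```bash
python3 -c "
from plant import hand_in
print(hand_in())"
```

```text
the job is handed in; nothing more can be done
None
```

I threaded both rings onto the post and handed the job in with the carrier held level and still about 10 cm above its nest; the hand-in returned no verdict.

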